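# Find the lead-ore tin in the desiccator by its heft

## Task

Take the clear domed lid off the desiccator and set it flat on the bench beside it. Three identical closed sample tins stand inside, and the one with the lead-ore core is plainly the heaviest: find it by lifting them, leave the two lighter ones standing upright inside on the desiccator plate, and finish holding the heaviest one up in the gripper, upright and still, a hand's breadth (10 cm) or more above the desiccator's rim. Do not drop the lid or a tin, do not tip a tin over, and leave the tripod, burner and flask where they stand.

Things in the scene. Friction and masses are not known exactly. Their poses are not given: they have to be found in the camera images.
- desiccator: White round plastic desiccator bowl, fixed. Origin: centre of its underside, on the bench; z up, turned at random. 110 mm high, flange at the top 234 mm across, mouth 196 mm across. Inside lies a grey perforated plate, 189 mm across, its top 85 mm above the bench (25 mm below the rim); the three tins stand on it.
- lid: Clear domed plastic lid, about 0.45 kg, loose on the bowl's flange at the start. Origin: centre of its open underside (flat flange, 234 mm across): z is 0 when it stands flat on the bench, 110 mm on the bowl. 122 mm high with its blue knob. The tins reach 30 mm up into it. The bench to the right (-y) of the desiccator is bare from x 0.40 to 0.65 m, out to y = -0.42 m: the place for it.
- lid_knob (a point): Middle of the lid's round blue knob, on the lid's axis, 110 mm above its underside. The knob's head is 34 mm across and spans 96 to 122 mm above the lid's underside (full width from 102 to 118 mm), on a 20 mm thick neck that rises from the dome's top at 85 mm.
- tin_a: Closed aluminium tin, 52 mm across, 55 mm high, upright. Origin: centre of its underside. Stands on the plate about 55 mm from the desiccator's centre, the three about 120 degrees apart; its top 30 mm stand above the rim. All look alike; a rock core lies loose inside (2 mm play). The heaviest weighs 0.4 to 0.5 kg, the other two 0.09 to 0.24 kg; which is which changes from start to start.
- tin_b: Closed aluminium tin, 52 mm across, 55 mm high, upright. Origin: centre of its underside. Stands on the plate about 55 mm from the desiccator's centre, the three about 120 degrees apart; its top 30 mm stand above the rim. All look alike; a rock core lies loose inside (2 mm play). The heaviest weighs 0.4 to 0.5 kg, the other two 0.09 to 0.24 kg; which is which changes from start to start.
- tin_c: Closed aluminium tin, 52 mm across, 55 mm high, upright. Origin: centre of its underside. Stands on the plate about 55 mm from the desiccator's centre, the three about 120 degrees apart; its top 30 mm stand above the rim. All look alike; a rock core lies loose inside (2 mm play). The heaviest weighs 0.4 to 0.5 kg, the other two 0.09 to 0.24 kg; which is which changes from start to start.
- tripod: Black steel tripod with a 125 mm square wire gauze on top, 185 mm high, loose; leave it alone. Origin: on the bench under its centre.
- burner: Gas burner with a round grey base (84 mm across), a dark upright tube and a short brass nozzle to its +y side, 145 mm high, loose; leave it alone. Origin: centre of its underside.
- flask: Glass conical flask with a cork, 76 mm across at the base, 122 mm high, loose; leave it alone. Origin: centre of its underside.
Things that resemble listed ones, but are neither listed nor needed, are in the scene too. Leave any green or yellow look-alike of the desiccator alone.

How it is judged:
On the way, in this order (a step that is already met when the one before it is completed fails the run):
1. the lid has been taken off and stands flat on the bench beside the desiccator, let go (height (world z) of lid between -0.004 and 0.008 m and angle between lid's own z axis and vertical below 0.06 rad and horizontal distance between lid and desiccator above 0.22 m and contact force between lid and the fingers below 0.1 N and linear speed of lid below 0.03 m/s), for 0.2 s.
2. a tin is lifted clear of the plate (z of any of tin_a, tin_b, tin_c in the frame of desiccator above 0.097 m), for 0.2 s.
At the end, for the whole second after the job is handed in: The heaviest tin is held by the fingers alone, still, over 80 mm above the rim, within 0.35 rad of upright; the other two (each under 2.9 N on the plate) stand upright on the plate; the lid lies flat and let go on the bench, over 0.22 m from the desiccator centre to centre (all of step 1 and ((height (world z) of tin_a above 0.19 m and angle between tin_a's own z axis and vertical below 0.35 rad and contact force between tin_a and the fingers above 1 N and linear speed of tin_a below 0.05 m/s and height (world z) of tin_b between 0.08 and 0.09 m and horizontal distance between each of tin_b, tin_c and desiccator below 0.08 m and angle between each of tin_b, tin_c's own z axis and vertical below 0.1 rad and contact force between tin_b and desiccator between 0.5 and 2.9 N and height (world z) of tin_c between 0.08 and 0.09 m and contact force between tin_c and desiccator between 0.5 and 2.9 N) or (height (world z) of tin_b above 0.19 m and angle between tin_b's own z axis and vertical below 0.35 rad and contact force between tin_b and the fingers above 1 N and linear speed of tin_b below 0.05 m/s and height (world z) of tin_a between 0.08 and 0.09 m and horizontal distance between each of tin_a, tin_c and desiccator below 0.08 m and angle between each of tin_a, tin_c's own z axis and vertical below 0.1 rad and contact force between tin_a and desiccator between 0.5 and 2.9 N and height (world z) of tin_c between 0.08 and 0.09 m and contact force between tin_c and desiccator between 0.5 and 2.9 N) or (height (world z) of tin_c above 0.19 m and angle between tin_c's own z axis and vertical below 0.35 rad and contact force between tin_c and the fingers above 1 N and linear speed of tin_c below 0.05 m/s and height (world z) of tin_a between 0.08 and 0.09 m and horizontal distance between each of tin_a, tin_b and desiccator below 0.08 m and angle between each of tin_a, tin_b's own z axis and vertical below 0.1 rad and contact force between tin_a and desiccator between 0.5 and 2.9 N and height (world z) of tin_b between 0.08 and 0.09 m and contact force between tin_b and desiccator between 0.5 and 2.9 N))); the arm keeps its last pose, push and grip.
It fails at once if a tin is tipped over (more than 0.7 rad) (angle between any of tin_a, tin_b, tin_c's own z axis and vertical above 0.7 rad).
It fails at once if the lid or a tin is dropped (falls faster than 0.5 m/s out of the fingers) ((contact force between lid and the fingers below 0.05 N and linear speed of lid above 0.5 m/s) or (contact force between tin_a and the fingers below 0.05 N and linear speed of tin_a above 0.5 m/s) or (contact force between tin_b and the fingers below 0.05 N and linear speed of tin_b above 0.5 m/s) or (contact force between tin_c and the fingers below 0.05 N and linear speed of tin_c above 0.5 m/s)).
It fails at once if the tripod, burner or flask is shifted by more than 20 mm (distance of any of tripod, burner, flask from where it was at the start of the episode above 0.02 m).
It also fails if it takes over 72 s, if anything falls off the work surface, if the arm or the gripper's body presses on something with over 40 N, if the wrist force passes 120 N, or if a joint passes its speed limit or range.

## Robot

A 7-joint arm with a two-finger parallel gripper is mounted at the origin on the work surface. World frame = base frame: x ahead of the robot, y to its left, z up, the work surface at z = 0. Lengths are in m, angles in rad, forces in N, time in s.
With the tool pointing down it reaches from about 0.4 to 0.875 m from the base axis. Payload 19.3 kg.
Tool frame: the origin (TCP) lies at the very end of the fingers, on their centre line; the grasp point (between the pads) lies 19 mm behind it; z points along the fingers, y is the direction in which the jaws open and shut (so a half turn about z gives the same grasp; the last joint's range is limited). The gripper opens to 85 mm and grips with 20 to 120 N. Pads are 22 mm wide; open, the fingers measure 114 mm over their backs; the gripper's body (76 mm by 85 mm) begins 54 mm behind the grasp point. The pads swing forward as they close: fully open they stand 13 mm farther back than shut.
Start: joints at [1.143, 0.521, -0.036, 1.599, 0.021, 1.021, -0.113], TCP at [0.219, -0.585, 0.231] pointing down, gripper open.
Joint ranges: [-2.91, 2.91], [-0.3, 2.13], [-1.5, 1.42], [0.17, 2.43], [-1.26, 4.41], [0.16, 1.93], [-2.52, 2.52]. Speed limits (rad/s): [1.89, 1.89, 2.39, 2.39, 3.01, 3.01, 3.01].

## Interface

Orientations are given as [roll, pitch, yaw] about the fixed x, y, z axes, in that order (R = Rz(yaw) Ry(pitch) Rx(roll)).
In Python, from workcell import bot, vision, job_done gives the robot as it stands.
- The arm moves only by the tool arm_command, never from a script. Its arguments are lists of equal length, an entry for each row: "gripper": the finger opening in cm, from 0 to 8.54; "slide": the shift along the tool's x, y, z in cm, a list of three; "turn": the turn, a rotation vector about the tool's x, y, z in degrees, a list of three. A call has 1 to 5 rows; each row is the pose to reach, as a shift and turn from the pose commanded when the call began, along the tool's axes at that moment; what a row does not reach only later rows make up. A row lasts 1/8 s, in which the tool goes at most 62.5 mm and 10.7 degrees, less where a joint would pass 70% of its speed; a pose out of reach is approached as far as the arm can. A call with a gripper value outside its range is refused whole. The fingers move at their own pace and stop on an object; "force" is the grip in N (left out, the last holds). Time passes only in rows, so rows that repeat a pose let the fingers close. It gives the time, the measured TCP pose, the force and the opening at its end, in the units of the state.
- bot.observe(): the state, without advancing time (a new reading comes with each control period).
- vision.grab_frame(name): name is "scene" or "top"; returns the picture (400x640x3 uint8, blue, green, red); there is no depth.
- vision.camera_model(name): a dict with "mtx" (3x3 intrinsics, pixels), "T" (4x4, takes a point from camera to world coordinates). Camera axes: x right, y down, z forward; pixel columns grow to the right and rows downward; lengths in m; the calibration is good to about 2 mm. A picture is of the moment at which its call begins. camera_model takes no time and is no camera call.
- job_done(): hands the job in, once; it reports no verdict.
The state is a dict: "clock": time; "qpos": joint angles; "qd": joint speeds; "joint_efforts": joint torques, N m; "position": TCP position; "tool_rot": TCP orientation; "force": force on the tool from outside, world axes, zero at the start; "moment": the same for the moment, N m; "grip_width": finger opening in m.
Only numpy, scipy, OpenCV 4.12 (cv2) and the standard library are available. Lean on these libraries where they do the work, as an engineer would, in place of code of your own. Each camera call takes 0.05 s, during which the arm holds its last target. There are 200 camera calls.

## Working session

There is one attempt and no reset: what is moved stays moved. The work goes in short steps, Python scripts to look and compute and a tool call to move; the robot and the scene stay as the last step left them, time stands still between calls to the robot, and variables do not carry over. Pictures are saved under pics/ and viewed, about 8 in all and at most 12, crops included, and the job is handed in when it is done.

Besides the shell and the picture viewer there is one more tool, called after "Request:" by a JSON object that holds its "op" and its "data". arm_command: Moves the arm, as the interface text tells. Its arguments: {"type":"object","properties":{"gripper":{"type":"array","items":{"type":"number"}},"slide":{"type":"array","items":{"type":"array","items":{"type":"number"}}},"turn":{"type":"array","items":{"type":"array","items":{"type":"number"}}},"force":{"type":"number"}},"required":["gripper","slide","turn"]}

```bash
mkdir -p pics; ls; python3 - <<'E'
from workcell import bot, vision
import cv2
print(bot.observe())
for n in("scene","top"):
    cv2.imwrite(f"pics/{n}0.png",vision.grab_frame(n)); m=vision.camera_model(n); print(m["mtx"],m["T"])
E
```

```text
pics
{'clock': 0.0, 'qpos': array([ 1.14278423,  0.52200671, -0.03631504,  1.60000046,  0.02121006,
        1.02111519, -0.11280878]), 'qd': array([ 0.0009775 ,  0.00129406,  0.00257528,  0.00027439,  0.00030642,
       -0.00050495,  0.00143454]), 'joint_efforts': array([ 1.88355607e-04, -9.27111411e+01,  1.97954535e+00, -3.69936848e+01,
        1.77749433e-02,  8.17495573e-03, -1.53875692e-05]), 'position': array([ 0.21872736, -0.58511366,  0.23073313]), 'tool_rot': array([-3.14045232e+00,  9.71169899e-05,  3.57787805e-01]), 'force': array([-0.58076956,  0.0698731 , -0.05601324]), 'moment': array([0.01721999, 0.0492213 , 0.03450999]), 'grip_width': 0.08561286573781127}
[[474.11230546   0.         320.47023635]
 [  0.         474.11230546 200.62520123]
 [  0.           0.           1.        ]] [[-0.43489487  0.60681103 -0.66531709  1.3615917 ]
 [ 0.90037089  0.30459471 -0.31073191  0.63258713]
 [ 0.01409652 -0.73416785 -0.67882167  1.06286797]
 [ 0.          0.          0.          1.        ]]
[[405.13748953   0.         324.60601675]
 [  0.         405.13748953 209.44035925]
 [  0.           0.           1.        ]] [[-0.05662567 -0.97632938  0.20874501  0.23540595]
 [-0.99837428  0.05401033 -0.01821236  0.24232794]
 [ 0.00650687 -0.20943693 -0.97780051  1.27694517]
 [ 0.          0.          0.          1.        ]]
```

View pics/scene0.png

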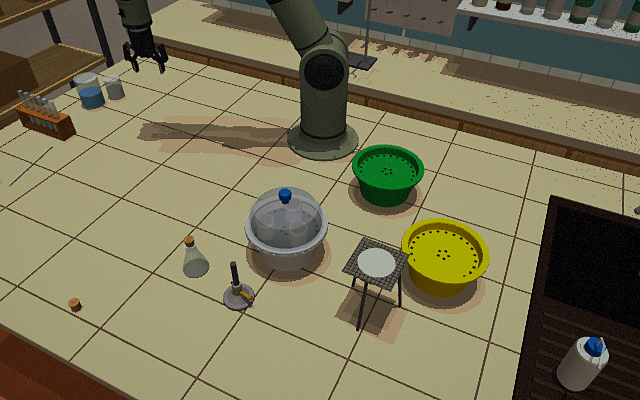

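View pics/top0.png

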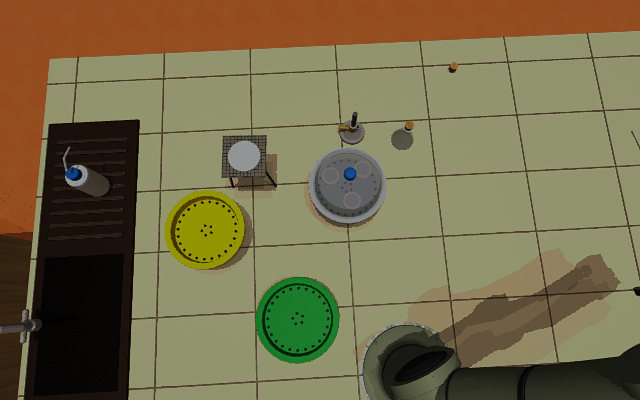

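The scene picture shows the white desiccator at about (287,228) with its blue knob at (285,195). The top view shows the knob at (350,173), faint tin tops near (331,176), (372,172) and (351,200), and the burner and flask just beyond, at (352,128) and (403,137).

```bash
cat > h.py <<'E'
import numpy as np, cv2
from workcell import bot, vision, job_done
def ray(n,px):
    m=vision.camera_model(n); T=m["T"]
    d=T[:3,:3]@np.linalg.solve(m["mtx"],[px[0],px[1],1.]); return T[:3,3],d/np.linalg.norm(d)
def onz(n,px,z):
    o,d=ray(n,px); return o+d*(z-o[2])/d[2]
def tri(p1,p2):
    A=np.zeros((3,3));b=np.zeros(3)
    for n,p in(("scene",p1),("top",p2)):
        o,d=ray(n,p);M=np.eye(3)-np.outer(d,d);A+=M;b+=M@o
    return np.linalg.solve(A,b)
def proj(n,P):
    m=vision.camera_model(n);q=np.linalg.inv(m["T"])@np.append(P,1);u=m["mtx"]@q[:3];return u[:2]/u[2]
def blue(img,box):
    h=cv2.cvtColor(img,cv2.COLOR_BGR2HSV);m=cv2.inRange(h,(105,140,50),(130,255,255))
    k=np.zeros_like(m);x0,y0,x1,y1=box;k[y0:y1,x0:x1]=m[y0:y1,x0:x1]
    M=cv2.moments(k,True);return M["m10"]/M["m00"],M["m01"]/M["m00"]
def topzoom(cx,cy,r,s,name,n="top"):
    im=vision.grab_frame(n);c=im[cy-r:cy+r,cx-r:cx+r]
    cv2.imwrite(name,cv2.resize(c,None,fx=s,fy=s,interpolation=cv2.INTER_CUBIC));return im
E
python3 - <<'E'
from h import *
s=cv2.imread("pics/scene0.png");t=cv2.imread("pics/top0.png")
ps=blue(s,(260,170,310,215));pt=blue(t,(335,160,365,190))
print(ps,pt,tri(ps,pt),onz("scene",ps,.22),onz("top",pt,.22))
for z in (0,.06): print(onz("scene",(237,300),z),onz("top",(352,133),0))
print("flask",onz("top",(402,138),0),"burner top",onz("top",(354,114),.145))
for p in((331,176),(372,172),(351,200)): print(onz("top",p,.14))
# zoom
c=t[140:230,300:395]; cv2.imwrite("pics/z0.png",cv2.resize(c,None,fx=6,fy=6,interpolation=cv2.INTER_CUBIC))
E
```

```text
(284.46715328467155, 195.05839416058393) (349.6727272727273, 173.0909090909091) [0.55800845 0.15004294 0.21899352] [0.55872162 0.15208256 0.22      ] [0.55828565 0.14879597 0.22      ]
[0.77420169 0.11666543 0.        ] [0.76523223 0.11174004 0.        ]
[0.80736047 0.14578974 0.06      ] [0.76523223 0.11174004 0.        ]
flask [ 7.38355330e-01 -5.45537561e-02 -2.22044605e-16] burner top [0.7655664  0.11623792 0.145     ]
[0.5768625  0.19683761 0.14      ]
[0.58247519 0.07612735 0.14      ]
[0.50173386 0.14352361 0.14      ]
```

View pics/z0.png

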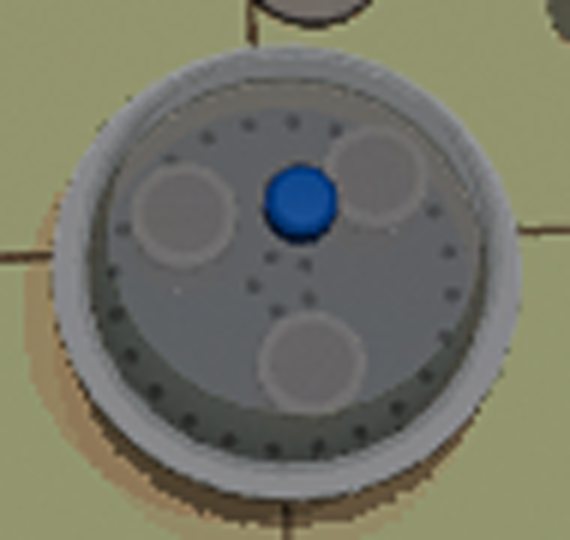

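The zoom puts the tin tops at top-view pixels of about (330.5,176), (363,169.5) and (352,200). The knob lies at (0.558, 0.150, 0.219). I'm starting the move.

```bash
cat >> h.py <<'E'
from scipy.spatial.transform import Rotation as R
def to(p,yaw):
    s=bot.observe();A=R.from_euler("xyz",s["tool_rot"]);B=R.from_euler("xyz",[np.pi,0,yaw])
    print("slide",np.round(A.inv().apply(np.array(p)-s["position"])*100,2),"turn",np.round((A.inv()*B).as_rotvec(degrees=True),1),"F",np.round(s["force"],2),"t",s["clock"])
E
python3 -c "
from h import *
for p in((330.5,175.8),(362.7,169.5),(351.8,200.3)): print(onz('top',p,.14)-[.558,.150,0])
"
```

```text
[0.01954977 0.0482603  0.14      ]
[ 0.03359586 -0.04722723  0.14      ]
[-0.05728088 -0.00871965  0.14      ]
```

Request:
{"op": "arm_command", "data": {"gripper": [8.5,8.5,8.5,8.5,8.5], "slide": [[6,-1.5,-2],[12,-3,-4],[18,-5,-6],[24,-7,-8],[30,-9,-10]], "turn": [[0,0,-10],[0,0,-20],[0,0,-30],[0,0,-40],[0,0,-50]]}}

```text
clock: 0.72
position: [0.4573, -0.4045, 0.3268]
tool_rot: [-3.141, 0.0, 1.236]
force: [0.6, -0.6, 0.6]
grip_width: 0.085
```

```bash
python3 -c "
from h import *
to((.56,-.2,.33),np.pi/2);to((.558,.15,.30),np.pi/2);print(bot.observe()['qpos'],bot.observe()['position'])"
```

```text
slide [22.69  2.98 -0.32] turn [ -0.    0.  -19.2] F [ 0.58 -0.64  0.62] t 0.725
slide [55.69 -8.7   2.68] turn [ -0.    0.  -19.2] F [ 0.58 -0.64  0.62] t 0.725
[ 0.83477084  0.43020757 -0.30187921  1.50593109  0.13232076  1.22578184
  0.17916848] [ 0.45726042 -0.4045389   0.32684843]
```

Request:
{"op": "arm_command", "data": {"gripper": [8.5,8.5,8.5,8.5,8.5], "slide": [[6,0.8,0],[12,1.6,0],[18,2.4,0],[23,2.5,0],[29,0.5,0]], "turn": [[0,0,-8],[0,0,-16],[0,0,-19.2],[0,0,-19.2],[0,0,-19.2]]}}

```text
clock: 1.35
position: [0.5581, -0.1338, 0.3256]
tool_rot: [-3.141, -0.0, 1.565]
force: [0.5, 0.5, -0.2]
grip_width: 0.0855
```

```bash
python3 -c "
from h import *
to((.558,.149,.28),np.pi/2)"
```

```text
slide [28.27 -0.18  4.57] turn [-0.  -0.  -0.3] F [ 0.46  0.51 -0.19] t 1.35
```

Request:
{"op": "arm_command", "data": {"gripper": [8.5,8.5,8.5,8.5,8.5], "slide": [[6,0,0.5],[12,0,1],[18,-0.1,1.5],[24,-0.1,3],[28.3,-0.2,4.5]], "turn": [[0,0,0],[0,0,0],[0,0,0],[0,0,0],[0,0,-0.3]]}}

```text
clock: 1.98
position: [0.5566, 0.1507, 0.2808]
tool_rot: [-3.141, -0.0, 1.572]
force: [-0.1, -1.2, 0.0]
grip_width: 0.0848
```

Request:
{"op": "arm_command", "data": {"gripper": [8.5,8.5], "slide": [[0,0,0],[0,0,0]], "turn": [[0,0,0],[0,0,0]]}}

```text
clock: 2.22
position: [0.5572, 0.1474, 0.2812]
tool_rot: [-3.141, 0.0, 1.57]
force: [-0.2, -0.5, -0.5]
grip_width: 0.0848
```

```bash
python3 -c "
from h import *
to((.558,.149,.203),np.pi/2);i=topzoom(285,200,75,5,'pics/s1.png','scene')
ps=blue(i,(260,170,310,215));print(ps,proj('scene',(.558,.149,.22)))"
```

```text
slide [0.16 0.08 7.82] turn [-0.  0. -0.] F [-0.23 -0.51 -0.53] t 2.225
(284.469696969697, 195.15151515151516) [283.5799176  194.54548364]
```

View pics/s1.png

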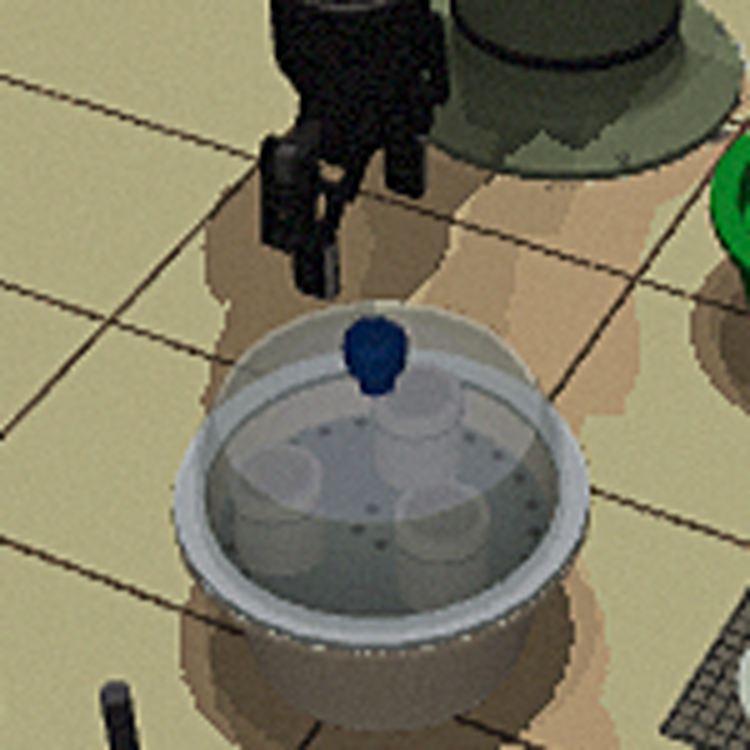

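The crop shows the open fingers straddling the knob from above, with tips near (320,295) and (405,190) and the knob at (375,350). The three tins sit under the dome. I'm going down to grip the knob.

Request:
{"op": "arm_command", "data": {"gripper": [8.5,8.5,8.5,8.5], "slide": [[0.1,0.1,3],[0.1,0.1,6],[0.1,0.1,7.8],[0.1,0.1,7.8]], "turn": [[0,0,0],[0,0,0],[0,0,0],[0,0,0]]}}

```text
clock: 2.78
position: [0.558, 0.1483, 0.2028]
tool_rot: [-3.14, 0.0, 1.57]
force: [0.6, 0.8, 0.4]
grip_width: 0.0851
```

Request:
{"op": "arm_command", "data": {"gripper": [2.5,2.5,2.5,2.5,2.5], "slide": [[0,0,0],[0,0,0],[0,0,0],[0,0,0],[0,0,0]], "turn": [[0,0,0],[0,0,0],[0,0,0],[0,0,0],[0,0,0]], "force": 50}}

```text
clock: 3.4
position: [0.5582, 0.1491, 0.2041]
tool_rot: [3.141, 0.0, 1.571]
force: [-3.9, -1.3, 10.1]
grip_width: 0.0323
```

Request:
{"op": "arm_command", "data": {"gripper": [2.5,2.5,2.5,2.5,2.5], "slide": [[0,0,0],[0,0,0],[0,0,-0.3],[0,0,-0.8],[0,0,-1]], "turn": [[0,0,0],[0,0,0],[0,0,0],[0,0,0],[0,0,0]], "force": 50}}

```text
clock: 4.03
position: [0.5582, 0.149, 0.2137]
tool_rot: [3.141, -0.0, 1.571]
force: [-0.0, -0.2, -5.3]
grip_width: 0.0316
```

Request:
{"op": "arm_command", "data": {"gripper": [2.5,2.5,2.5,2.5,2.5], "slide": [[0,0,-1.5],[0,0,-3],[0,0,-4.5],[0,0,-6],[0,0,-6.5]], "turn": [[0,0,0],[0,0,0],[0,0,0],[0,0,0],[0,0,0]], "force": 70}}

```text
clock: 4.65
position: [0.5584, 0.1491, 0.2796]
tool_rot: [3.14, -0.0, 1.571]
force: [-0.0, 0.6, -4.5]
grip_width: 0.0317
```

```bash
python3 -c "
from h import *
to((.53,-.2,.28),np.pi/2);i=topzoom(285,170,90,5,'pics/s2.png','scene')"
```

```text
slide [-34.91  -2.84  -0.05] turn [ 0.1 -0.  -0. ] F [-0.    0.63 -4.49] t 4.65
```

View pics/s2.png

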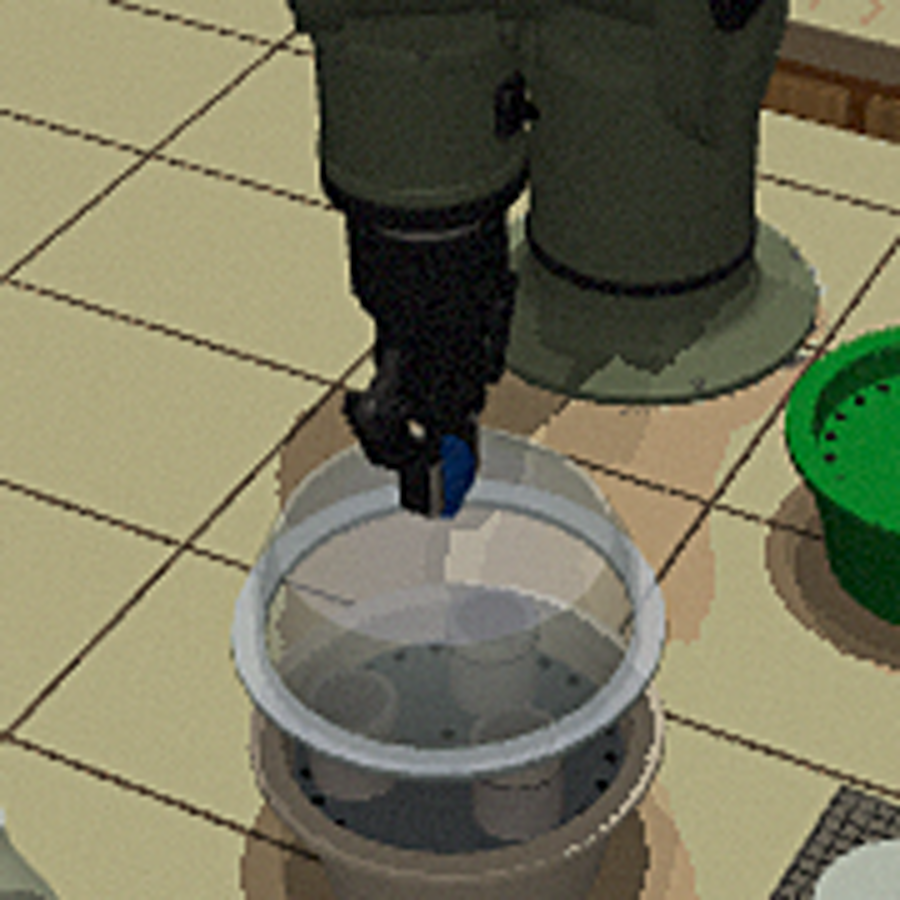

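The picture shows the lid hanging level from the knob (rim ellipse centred near (448,628)), clear above the tins. The load reads about 4.5 N. I'm carrying it to the bare bench.

Request:
{"op": "arm_command", "data": {"gripper": [2.5,2.5,2.5,2.5,2.5], "slide": [[-2,0,0],[-6,-0.5,0],[-10.5,-1,0],[-15,-1.5,0],[-19.5,-2,0]], "turn": [[0,0,0],[0,0,0],[0,0,0],[0,0,0],[0,0,0]]}}

```text
clock: 5.32
position: [0.5374, -0.0483, 0.2779]
tool_rot: [-3.141, 0.0, 1.57]
force: [0.9, -0.8, -5.1]
grip_width: 0.0314
```

Request:
{"op": "arm_command", "data": {"gripper": [2.5,2.5,2.5,2.5,2.5], "slide": [[-4.5,-0.3,0],[-9,-0.6,0],[-13,-0.8,0],[-15.5,-0.8,0],[-15.5,-0.8,0]], "turn": [[0,0,0],[0,0,0],[0,0,0],[0,0,0],[0,0,0]]}}

```text
clock: 5.95
position: [0.529, -0.2038, 0.2776]
tool_rot: [-3.14, 0.0, 1.567]
force: [-0.0, 0.5, -4.3]
grip_width: 0.0312
```

Request:
{"op": "arm_command", "data": {"gripper": [2.5,2.5,2.5,2.5,2.5], "slide": [[0,0,4],[0,0,8],[0,0,12],[0,0,15],[0,0,17]], "turn": [[0,0,0],[0,0,0],[0,0,0],[0,0,0],[0,0,0]]}}

```text
clock: 6.58
position: [0.5293, -0.2005, 0.1066]
tool_rot: [-3.14, -0.001, 1.571]
force: [0.7, 0.0, -4.1]
grip_width: 0.0315
```

Request:
{"op": "arm_command", "data": {"gripper": [2.5,2.5], "slide": [[0,0,0.6],[0,0,0.6]], "turn": [[0,0,0],[0,0,0]]}}

```text
clock: 6.82
position: [0.5301, -0.2008, 0.1025]
tool_rot: [-3.141, -0.0, 1.571]
force: [-0.2, -0.9, -4.2]
grip_width: 0.0313
```

Now I lower in small steps until contact shows.

Request:
{"op": "arm_command", "data": {"gripper": [2.5,2.5,2.5], "slide": [[0,0,0.3],[0,0,0.6],[0,0,0.6]], "turn": [[0,0,0],[0,0,0],[0,0,0]]}}

```text
clock: 7.2
position: [0.5301, -0.201, 0.0964]
tool_rot: [3.142, 0.0, 1.571]
force: [0.1, 0.4, -4.5]
grip_width: 0.0309
```

Request:
{"op": "arm_command", "data": {"gripper": [2.5,2.5,2.5], "slide": [[0,0,0.1],[0,0,0.2],[0,0,0.2]], "turn": [[0,0,0],[0,0,0],[0,0,0]]}}

```text
clock: 7.58
position: [0.5302, -0.201, 0.0943]
tool_rot: [3.141, -0.0, 1.571]
force: [-0.0, -0.3, -4.5]
grip_width: 0.0311
```

Request:
{"op": "arm_command", "data": {"gripper": [2.5,2.5,2.5], "slide": [[0,0,0.1],[0,0,0.2],[0,0,0.2]], "turn": [[0,0,0],[0,0,0],[0,0,0]]}}

```text
clock: 7.95
position: [0.5303, -0.201, 0.0942]
tool_rot: [3.141, 0.001, 1.571]
force: [-12.2, 4.8, 33.2]
grip_width: 0.0314
```

Request:
{"op": "arm_command", "data": {"gripper": [2.5,2.5,2.5], "slide": [[0,0,0.1],[0,0,0.1],[0,0,0.1]], "turn": [[0,0,0],[0,0,0],[0,0,0]]}}

```text
clock: 8.32
position: [0.5303, -0.201, 0.094]
tool_rot: [3.141, 0.001, 1.571]
force: [-19.3, 5.5, 53.3]
grip_width: 0.0314
```

Firm contact, so the lid is on the bench. I'm easing off the push, letting go and rising straight up.

Request:
{"op": "arm_command", "data": {"gripper": [2.5,2.5], "slide": [[0,0,-0.25],[0,0,-0.25]], "turn": [[0,0,0],[0,0,0]]}}

```text
clock: 8.57
position: [0.5304, -0.2011, 0.0943]
tool_rot: [3.141, 0.0, 1.571]
force: [-3.9, 0.4, 11.3]
grip_width: 0.0314
```

Request:
{"op": "arm_command", "data": {"gripper": [8.5,8.5,8.5,8.5,8.5], "slide": [[0,0,0],[0,0,0],[0,0,0],[0,0,0],[0,0,0]], "turn": [[0,0,0],[0,0,0],[0,0,0],[0,0,0],[0,0,0]]}}

```text
clock: 9.2
position: [0.5301, -0.201, 0.0938]
tool_rot: [-3.142, -0.0, 1.571]
force: [0.2, -1.1, -0.0]
grip_width: 0.0852
```

Request:
{"op": "arm_command", "data": {"gripper": [8.5,8.5,8.5,8.5,8.5], "slide": [[0,0,-2],[0,0,-6],[0,0,-12],[0,0,-17],[0,0,-20]], "turn": [[0,0,0],[0,0,0],[0,0,0],[0,0,0],[0,0,0]]}}

```text
clock: 9.82
position: [0.5305, -0.2011, 0.2965]
tool_rot: [3.139, 0.001, 1.571]
force: [-0.6, -0.6, -0.7]
grip_width: 0.0852
```

```bash
python3 - <<'E'
from h import *
s=vision.grab_frame("scene");t=topzoom(365,185,90,5,"pics/t3.png");cv2.imwrite("pics/tfull3.png",t)
p=proj("scene",(.53,-.201,.11));q=proj("top",(.53,-.201,.11));print(p,q)
b=lambda i,p:blue(i,tuple(int(v) for v in (p[0]-25,p[1]-25,p[0]+25,p[1]+25)))
print(b(s,p)); 
try: print(b(t,q),tri(b(s,p),b(t,q)))
except Exception as e: print(e)
E
```

```text
[189.74613705 181.46726129] [464.60349881 186.96362178]
(189.87, 183.07)
(465.45348837209303, 185.69767441860466) [ 0.53319227 -0.20233858  0.10678676]
```

View pics/t3.png

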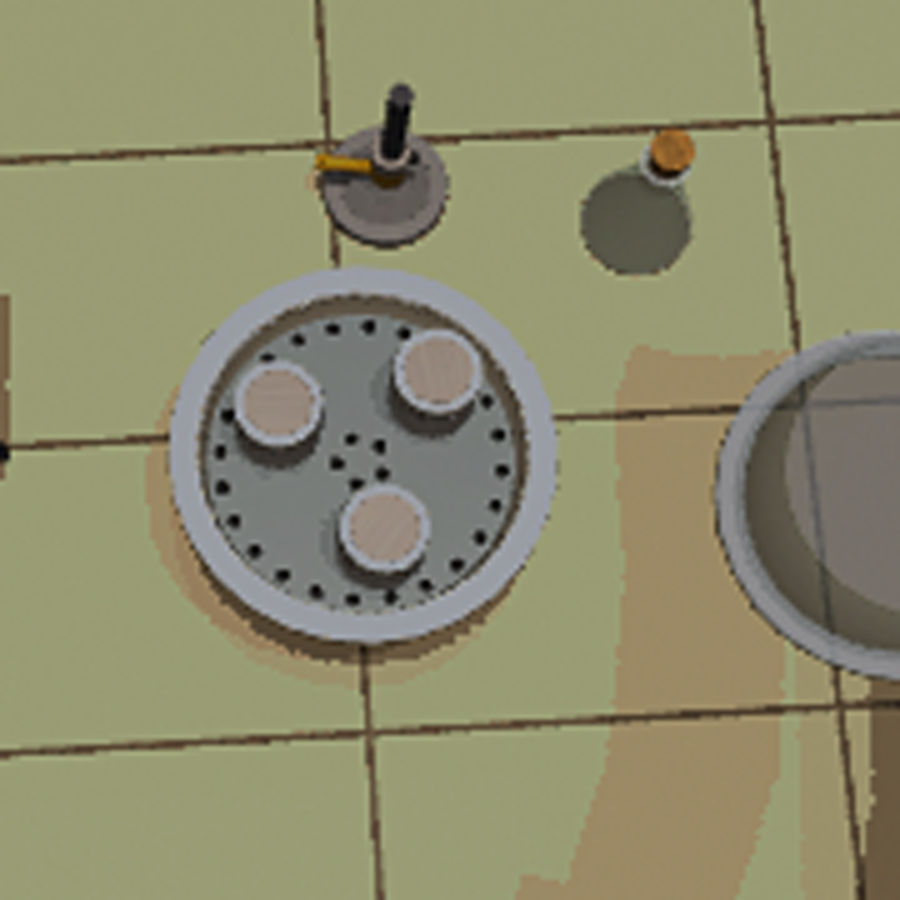

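The lid stands flat on the bench, with its knob measured at (0.533, -0.202, 0.107), and has been let go. The three open tins show in the zoom at about (278,403), (437,371) and (385,529).

```bash
python3 - <<'E'
from h import *
t=cv2.imread("pics/tfull3.png").astype(int)
m=((t[:,:,2]-t[:,:,0]>14)&(t[:,:,2]>130)).astype(np.uint8)
C=np.array([.558,.149,0])
for c in((330.6,175.6),(362.4,169.2),(352,200.8)):
    k=np.zeros_like(m);cv2.circle(k,tuple(int(round(v)) for v in c),9,1,-1);M=cv2.moments(k*m,True)
    px=(M["m10"]/M["m00"],M["m01"]/M["m00"]);P=onz("top",px,.14);o=P-C
    print(M["m00"],np.round(px,1),np.round(P,4),np.hypot(*o[:2]),np.degrees(np.arctan2(o[1],o[0])))
print(bot.observe()["qpos"])
E
```

```text
139.0 [330.1 175.2] [0.5796 0.1992 0.14  ] 0.054644478564171955 66.7398459028831
136.0 [362.1 168.7] [0.5943 0.1043 0.14  ] 0.057581040643269264 -50.981337636246295
144.0 [351.6 200.1] [0.5014 0.1419 0.14  ] 0.05701949374545726 -172.88563241983448
[ 0.59340866  0.39291779 -0.45753698  1.65935758  0.18936807  1.1283062
  0.08521121]
```

```bash
python3 -c "
from h import *
to((.579,.1985,.25),np.radians(67))"
```

```text
slide [39.98  4.74  4.66] turn [ 0.3  0.  23. ] F [ 0.58  0.44 -0.04] t 9.925
```

Request:
{"op": "arm_command", "data": {"gripper": [8.5,8.5,8.5,8.5,8.5], "slide": [[6,0.6,0],[12,1.2,0],[18,1.8,0],[24,2.4,0],[30,3.5,1]], "turn": [[0,0,5],[0,0,10],[0,0,15],[0,0,20],[0,0,23]]}}

```text
clock: 10.55
position: [0.5651, 0.1008, 0.2837]
tool_rot: [3.141, -0.0, 1.167]
force: [0.8, 0.3, -0.4]
grip_width: 0.0854
```

```bash
python3 -c "
from h import *
to((.579,.1985,.22),np.radians(67))"
```

```text
slide [ 9.53 -2.57  6.37] turn [ 0.  -0.  -0.1] F [ 0.79  0.29 -0.39] t 10.55
```

Request:
{"op": "arm_command", "data": {"gripper": [8.5,8.5,8.5,8.5,8.5], "slide": [[5,-1.3,2],[9.5,-2.6,5],[9.5,-2.6,6.4],[9.5,-2.6,6.4],[9.5,-2.6,6.4]], "turn": [[0,0,0],[0,0,0],[0,0,0],[0,0,0],[0,0,0]]}}

```text
clock: 11.18
position: [0.5788, 0.1955, 0.2204]
tool_rot: [3.141, -0.0, 1.168]
force: [-0.4, -0.1, -0.3]
grip_width: 0.085
```

```bash
python3 -c "
from h import *
to((.579,.1985,.107),np.radians(67));topzoom(285,215,75,5,'pics/s4.png','scene')"
```

```text
slide [ 0.28 -0.1  11.34] turn [ 0.  -0.  -0.1] F [-0.42 -0.12 -0.33] t 11.175
```

View pics/s4.png

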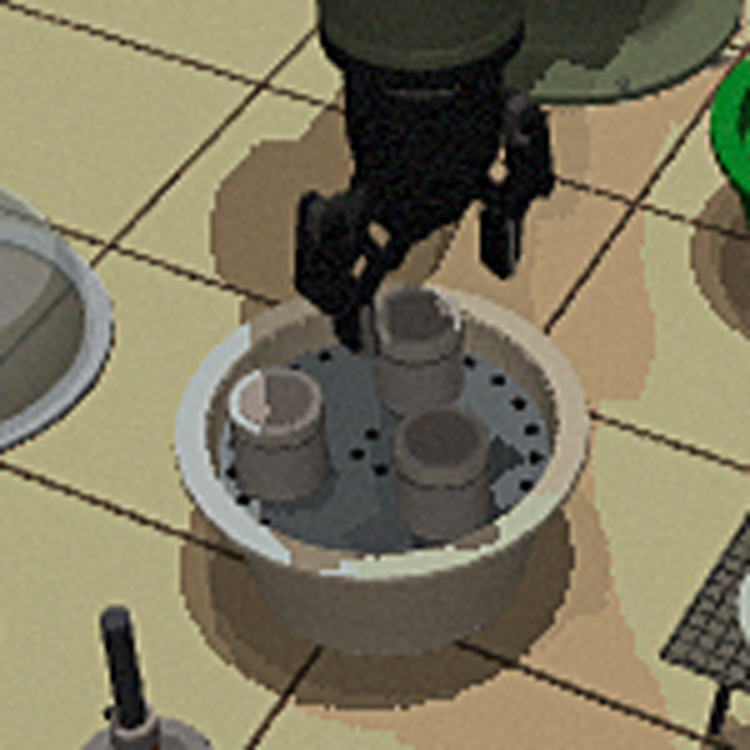

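The crop shows the three tins standing upright, with tops at (440,435), (275,398) and (418,318). The open gripper is above the bowl. I'll cross-check the tin positions against this second view.

```bash
python3 -c "
from h import *
for p in((298,227),(265,219.6),(293.6,203.6)): print(onz('scene',p,.14))"
```

```text
[0.5788617  0.20152444 0.14      ]
[0.59434879 0.10750584 0.14      ]
[0.50260844 0.14723187 0.14      ]
```

Request:
{"op": "arm_command", "data": {"gripper": [8.5,8.5,8.5,8.5,8.5], "slide": [[0.1,-0.1,2],[0.1,-0.1,4],[0.1,-0.1,5],[0.1,-0.1,6],[0.1,-0.1,6]], "turn": [[0,0,0],[0,0,0],[0,0,0],[0,0,0],[0,0,0]]}}

```text
clock: 11.85
position: [0.5778, 0.1977, 0.1597]
tool_rot: [-3.141, 0.0, 1.169]
force: [0.6, 0.5, -0.2]
grip_width: 0.0849
```

```bash
python3 -c "
from h import *
to((.579,.1985,.107),np.radians(67))"
```

```text
slide [0.12 0.09 5.27] turn [-0.  0. -0.] F [ 0.62  0.5  -0.16] t 11.85
```

Request:
{"op": "arm_command", "data": {"gripper": [8.5,8.5,8.5,8.5,8.5], "slide": [[0.2,0,2],[0.2,0,4],[0.2,0,5.2],[0.2,0,5.2],[0.2,0,5.2]], "turn": [[0,0,0],[0,0,0],[0,0,0],[0,0,0],[0,0,0]]}}

```text
clock: 12.48
position: [0.5788, 0.1999, 0.1082]
tool_rot: [3.141, -0.0, 1.169]
force: [0.1, -0.6, 1.1]
grip_width: 0.0852
```

Request:
{"op": "arm_command", "data": {"gripper": [4.2,4.2,4.2,4.2,4.2], "slide": [[0,0,0],[0,0,0],[0,0,0],[0,0,0],[0,0,0]], "turn": [[0,0,0],[0,0,0],[0,0,0],[0,0,0],[0,0,0]], "force": 40}}

```text
clock: 13.1
position: [0.5787, 0.1999, 0.1084]
tool_rot: [3.141, -0.001, 1.169]
force: [-2.7, 0.7, 5.8]
grip_width: 0.051
```

Request:
{"op": "arm_command", "data": {"gripper": [4.2,4.2,4.2,4.2,4.2], "slide": [[0,0,-0.5],[0,0,-1.5],[0,0,-2],[0,0,-2],[0,0,-2]], "turn": [[0,0,0],[0,0,0],[0,0,0],[0,0,0],[0,0,0]], "force": 40}}

```text
clock: 13.72
position: [0.5785, 0.1997, 0.1277]
tool_rot: [-3.141, 0.0, 1.169]
force: [-0.2, -0.0, -2.0]
grip_width: 0.0506
```

Request:
{"op": "arm_command", "data": {"gripper": [4.2,4.2,4.2,4.2,4.2], "slide": [[0,0,0],[0,0,0],[0,0,0],[0,0,0],[0,0,0]], "turn": [[0,0,0],[0,0,0],[0,0,0],[0,0,0],[0,0,0]]}}

```text
clock: 14.35
position: [0.5786, 0.1998, 0.1278]
tool_rot: [3.142, -0.0, 1.169]
force: [0.5, -0.4, -1.8]
grip_width: 0.051
```

This tin reads about 1.9 N (0.19 kg), so it's a light one. I'm setting it back down.

Request:
{"op": "arm_command", "data": {"gripper": [4.2,4.2,4.2,4.2,4.2], "slide": [[0,0,1],[0,0,1.6],[0,0,1.8],[0,0,1.85],[0,0,1.85]], "turn": [[0,0,0],[0,0,0],[0,0,0],[0,0,0],[0,0,0]]}}

```text
clock: 14.98
position: [0.5787, 0.1998, 0.1094]
tool_rot: [3.141, -0.0, 1.169]
force: [-1.1, -0.2, -2.2]
grip_width: 0.0506
```

Request:
{"op": "arm_command", "data": {"gripper": [4.2,4.2], "slide": [[0,0,0.1],[0,0,0.1]], "turn": [[0,0,0],[0,0,0]]}}

```text
clock: 15.22
position: [0.5787, 0.1998, 0.1085]
tool_rot: [3.141, -0.0, 1.169]
force: [0.9, 0.1, -0.9]
grip_width: 0.0505
```

Request:
{"op": "arm_command", "data": {"gripper": [4.2,4.2], "slide": [[0,0,0.04],[0,0,0.04]], "turn": [[0,0,0],[0,0,0]]}}

```text
clock: 15.48
position: [0.5787, 0.1998, 0.1084]
tool_rot: [3.141, -0.0, 1.169]
force: [-2.7, -0.6, 7.1]
grip_width: 0.0505
```

Request:
{"op": "arm_command", "data": {"gripper": [8.5,8.5,8.5,8.5], "slide": [[0,0,0],[0,0,0],[0,0,0],[0,0,0]], "turn": [[0,0,0],[0,0,0],[0,0,0],[0,0,0]]}}

```text
clock: 15.98
position: [0.5786, 0.1998, 0.1079]
tool_rot: [-3.142, -0.0, 1.169]
force: [0.2, -0.1, 0.2]
grip_width: 0.0848
```

Request:
{"op": "arm_command", "data": {"gripper": [8.5,8.5,8.5,8.5,8.5], "slide": [[0,0,-2],[0,0,-5],[0,0,-9],[0,0,-10],[0,0,-10]], "turn": [[0,0,0],[0,0,0],[0,0,0],[0,0,0],[0,0,0]]}}

```text
clock: 16.6
position: [0.5789, 0.1998, 0.2091]
tool_rot: [3.14, -0.001, 1.169]
force: [-0.6, 0.9, -0.8]
grip_width: 0.085
```

```bash
python3 -c "
from h import *
to((.594,.106,.208),np.radians(129));to((.502,.1445,.208),np.radians(7.5));print(bot.observe()['qpos'])"
```

```text
slide [-8.05  5.06  0.11] turn [  0.1  -0.  -62. ] F [-0.62  0.86 -0.78] t 16.6
slide [-8.1  -4.91  0.1 ] turn [ 0.  -0.1 59.5] F [-0.62  0.86 -0.78] t 16.6
[-0.11542299  0.55705309 -0.4616424   1.64215536  0.2827366   1.00744096
 -1.07006174]
```

Request:
{"op": "arm_command", "data": {"gripper": [8.5,8.5,8.5,8.5,8.5], "slide": [[-2,1.2,0],[-4,2.5,0],[-6,3.8,0],[-8,5,0],[-8.05,5.05,0]], "turn": [[0,0,-10],[0,0,-20],[0,0,-30],[0,0,-40],[0,0,-50]]}}

```text
clock: 17.23
position: [0.5935, 0.1036, 0.2068]
tool_rot: [-3.14, 0.0, 2.045]
force: [-0.3, -0.3, -0.6]
grip_width: 0.0848
```

```bash
python3 -c "
from h import *
to((.594,.106,.107),np.radians(129))"
```

```text
slide [0.19 0.17 9.98] turn [ -0.1  -0.  -11.8] F [-0.27 -0.31 -0.64] t 17.225
```

Request:
{"op": "arm_command", "data": {"gripper": [8.5,8.5,8.5,8.5,8.5], "slide": [[0,0,0],[0,0,1],[0,0,3],[0,0,5],[0,0,5]], "turn": [[0,0,-8],[0,0,-12],[0,0,-12],[0,0,-12],[0,0,-12]]}}

```text
clock: 17.85
position: [0.5926, 0.1058, 0.1558]
tool_rot: [-3.139, -0.002, 2.251]
force: [0.1, 1.3, -0.7]
grip_width: 0.0852
```

```bash
python3 -c "
from h import *
to((.594,.106,.107),np.radians(129))"
```

```text
slide [-0.08  0.14  4.88] turn [-0.2 -0.1 -0. ] F [ 0.06  1.26 -0.68] t 17.85
```

Request:
{"op": "arm_command", "data": {"gripper": [8.5,8.5,8.5,8.5,8.5], "slide": [[0,0.1,2],[0,0.1,4],[0,0.1,4.8],[0,0.1,4.8],[0,0.1,4.8]], "turn": [[0,0,0],[0,0,0],[0,0,0],[0,0,0],[0,0,0]]}}

```text
clock: 18.48
position: [0.5946, 0.1067, 0.1104]
tool_rot: [3.141, 0.0, 2.251]
force: [0.2, 0.2, 1.1]
grip_width: 0.0851
```

Request:
{"op": "arm_command", "data": {"gripper": [4.2,4.2,4.2,4.2,4.2], "slide": [[0,0,0],[0,0,0],[0,0,0],[0,0,0],[0,0,0]], "turn": [[0,0,0],[0,0,0],[0,0,0],[0,0,0],[0,0,0]], "force": 40}}

```text
clock: 19.1
position: [0.5946, 0.1065, 0.1105]
tool_rot: [3.141, 0.001, 2.251]
force: [-1.4, -1.4, 6.4]
grip_width: 0.0508
```

Request:
{"op": "arm_command", "data": {"gripper": [4.2,4.2,4.2,4.2,4.2], "slide": [[0,0,-0.5],[0,0,-1.5],[0,0,-2],[0,0,-2],[0,0,-2]], "turn": [[0,0,0],[0,0,0],[0,0,0],[0,0,0],[0,0,0]], "force": 50}}

```text
clock: 19.73
position: [0.5943, 0.1065, 0.1298]
tool_rot: [-3.141, -0.0, 2.251]
force: [0.7, -0.5, -0.6]
grip_width: 0.0501
```

Request:
{"op": "arm_command", "data": {"gripper": [4.2,4.2,4.2,4.2,4.2], "slide": [[0,0,0],[0,0,0],[0,0,0],[0,0,0],[0,0,0]], "turn": [[0,0,0],[0,0,0],[0,0,0],[0,0,0],[0,0,0]]}}

```text
clock: 20.35
position: [0.5944, 0.1066, 0.1299]
tool_rot: [-3.142, -0.0, 2.251]
force: [-1.0, -0.3, -1.3]
grip_width: 0.0503
```

This one reads about 1 N, so it's light too. I'm setting it back; contact should come at TCP z of about 0.1105.

Request:
{"op": "arm_command", "data": {"gripper": [4.2,4.2,4.2,4.2,4.2], "slide": [[0,0,1],[0,0,1.6],[0,0,1.85],[0,0,1.94],[0,0,1.94]], "turn": [[0,0,0],[0,0,0],[0,0,0],[0,0,0],[0,0,0]]}}

```text
clock: 20.98
position: [0.5944, 0.1066, 0.1106]
tool_rot: [3.142, 0.0, 2.252]
force: [-1.6, 0.7, 1.9]
grip_width: 0.0505
```

Request:
{"op": "arm_command", "data": {"gripper": [4.2,4.2], "slide": [[0,0,0.04],[0,0,0.04]], "turn": [[0,0,0],[0,0,0]]}}

```text
clock: 21.22
position: [0.5944, 0.1066, 0.1106]
tool_rot: [3.142, 0.0, 2.251]
force: [-4.5, -1.0, 9.2]
grip_width: 0.0503
```

Request:
{"op": "arm_command", "data": {"gripper": [8.5,8.5,8.5,8.5], "slide": [[0,0,0],[0,0,0],[0,0,0],[0,0,0]], "turn": [[0,0,0],[0,0,0],[0,0,0],[0,0,0]]}}

```text
clock: 21.72
position: [0.5944, 0.1066, 0.1101]
tool_rot: [-3.142, -0.0, 2.251]
force: [-0.3, 0.7, 0.4]
grip_width: 0.0851
```

Request:
{"op": "arm_command", "data": {"gripper": [8.5,8.5,8.5,8.5,8.5], "slide": [[0,0,-2],[0,0,-5],[0,0,-9],[0,0,-11],[0,0,-11]], "turn": [[0,0,0],[0,0,0],[0,0,0],[0,0,0],[0,0,0]]}}

```text
clock: 22.35
position: [0.5949, 0.1067, 0.2219]
tool_rot: [3.139, 0.001, 2.251]
force: [-0.4, 0.3, -0.9]
grip_width: 0.0853
```

```bash
python3 -c "
from h import *
to((.502,.1445,.22),np.radians(7.5));print(bot.observe()['qpos'])"
```

```text
slide [ 8.79 -4.84  0.17] turn [ 2.000e-01 -1.000e-01  1.215e+02] F [-0.39  0.26 -0.87] t 22.35
[ 0.20810331  0.58329475 -0.72021114  1.64292155  0.42648857  1.07585335
  0.04478981]
```

Request:
{"op": "arm_command", "data": {"gripper": [8.5,8.5,8.5,8.5,8.5], "slide": [[2,-1.2,0],[4,-2.4,0],[6,-3.6,0],[8,-4.5,0],[8.8,-4.8,0]], "turn": [[0,0,-10],[0,0,-20],[0,0,-30],[0,0,-40],[0,0,-50]]}}

```text
clock: 22.98
position: [0.5004, 0.145, 0.2195]
tool_rot: [-3.141, -0.001, 3.131]
force: [0.8, -1.2, -0.5]
grip_width: 0.0853
```

Request:
{"op": "arm_command", "data": {"gripper": [8.5,8.5,8.5,8.5], "slide": [[0,0,0],[0,0,0],[0,0,0],[0,0,0]], "turn": [[0,0,-8],[0,0,-8.5],[0,0,-8.5],[0,0,-8.5]]}}

```text
clock: 23.48
position: [0.5017, 0.1447, 0.22]
tool_rot: [-3.142, -0.0, -3.013]
force: [0.3, -0.5, -0.0]
grip_width: 0.0848
```

```bash
python3 -c "
from h import *
to((.502,.1445,.107),np.radians(187.5));print(bot.observe()['qpos'])"
```

```text
slide [-0.03 -0.03 11.3 ] turn [-0.  -0.  -0.1] F [ 0.25 -0.53 -0.04] t 23.475
[ 0.33578272  0.54427005 -1.01227423  1.84674026  0.53052043  1.05070122
  0.81175601]
```

Request:
{"op": "arm_command", "data": {"gripper": [8.5,8.5,8.5,8.5,8.5], "slide": [[0,0,3],[0,0,6],[0,0,8.5],[0,0,10.5],[0,0,11.2]], "turn": [[0,0,0],[0,0,0],[0,0,0],[0,0,0],[0,0,0]]}}

```text
clock: 24.1
position: [0.5014, 0.1448, 0.1073]
tool_rot: [-3.142, -0.001, -3.011]
force: [0.3, -0.5, 0.1]
grip_width: 0.0848
```

Request:
{"op": "arm_command", "data": {"gripper": [4.2,4.2,4.2,4.2,4.2], "slide": [[0,0,0],[0,0,0],[0,0,0],[0,0,0],[0,0,0]], "turn": [[0,0,0],[0,0,0],[0,0,0],[0,0,0],[0,0,0]], "force": 40}}

```text
clock: 24.72
position: [0.5022, 0.1448, 0.1091]
tool_rot: [-3.141, 0.001, -3.011]
force: [-2.6, -0.6, 4.9]
grip_width: 0.0509
```

Request:
{"op": "arm_command", "data": {"gripper": [4.2,4.2,4.2,4.2,4.2], "slide": [[0,0,-0.5],[0,0,-1.5],[0,0,-2],[0,0,-2],[0,0,-2]], "turn": [[0,0,0],[0,0,0],[0,0,0],[0,0,0],[0,0,0]], "force": 60}}

```text
clock: 25.35
position: [0.5016, 0.1446, 0.128]
tool_rot: [-3.142, -0.0, -3.011]
force: [0.2, -0.7, -5.1]
grip_width: 0.0504
```

Request:
{"op": "arm_command", "data": {"gripper": [4.2,4.2,4.2], "slide": [[0,0,0],[0,0,0],[0,0,0]], "turn": [[0,0,0],[0,0,0],[0,0,0]]}}

```text
clock: 25.72
position: [0.5016, 0.1448, 0.128]
tool_rot: [3.142, -0.0, -3.011]
force: [-0.3, 0.1, -4.7]
grip_width: 0.0502
```

This reads about 4.8 N, so it is the heavy tin. I'm lifting it 13 cm further.

Request:
{"op": "arm_command", "data": {"gripper": [4.2,4.2,4.2,4.2,4.2], "slide": [[0,0,-2],[0,0,-5],[0,0,-8],[0,0,-11],[0,0,-13]], "turn": [[0,0,0],[0,0,0],[0,0,0],[0,0,0],[0,0,0]]}}

```text
clock: 26.35
position: [0.5018, 0.145, 0.2604]
tool_rot: [3.142, 0.002, -3.01]
force: [-0.1, 0.3, -4.7]
grip_width: 0.0505
```

Request:
{"op": "arm_command", "data": {"gripper": [4.2,4.2,4.2,4.2,4.2], "slide": [[0,0,0],[0,0,0],[0,0,0],[0,0,0],[0,0,0]], "turn": [[0,0,0],[0,0,0],[0,0,0],[0,0,0],[0,0,0]]}}

```text
clock: 26.98
position: [0.5016, 0.1448, 0.2578]
tool_rot: [3.141, -0.001, -3.011]
force: [-0.2, 1.2, -5.0]
grip_width: 0.0502
```

```bash
python3 -c "
from h import *
s=bot.observe();print(s['position'],s['force'],np.abs(s['qd']).max())
im=vision.grab_frame('scene');cv2.imwrite('pics/s5.png',cv2.resize(im[90:330,140:440],None,fx=2.6,fy=2.5))"
```

```text
[0.50158108 0.14478081 0.25784849] [-0.1999272   1.21671835 -4.96705392] 0.004037878766236769
```

View pics/s5.png

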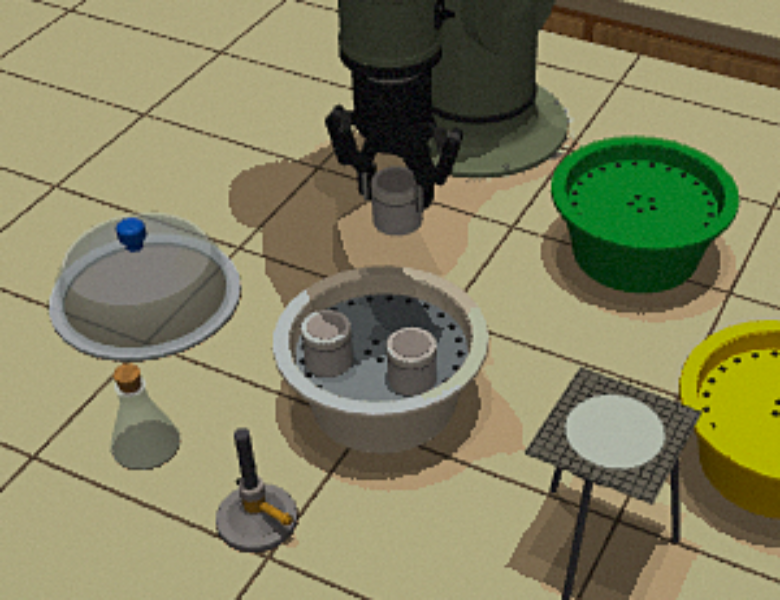

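The picture shows the heavy tin held upright at (398,200) and the two light tins upright on the plate at (327,345) and (411,360). The lid lies flat on the bench at (145,285), and the tripod, burner and flask are undisturbed. I'm handing in.

```bash
python3 -c "
from workcell import job_done
print(job_done())"
```

```text
the job is handed in; nothing more can be done
None
```

I took the lid off and set it flat on the bench at about (0.53, -0.20), roughly 0.35 m from the desiccator's centre. I then lifted each tin in turn and read its weight:

| Tin | Wrist force | Outcome |
|---|---|---|
| First | about 1.9 N | put back on the plate |
| Second | about 1 N (readings 0.6 to 1.3 N) | put back on the plate |
| Third | about 4.8 N | heaviest, kept in the gripper |

**Last checks:** at 27 s of the 72 s, the heaviest tin was upright and still. By my estimate its underside is about 0.234 m up, 12 cm above the rim. The picture showed the two light tins standing on the plate, the lid flat, and the tripod, burner and flask in place.

**Disagreements:** the two cameras differed by 2 to 5 mm in y on the tins. I used values between the two, and every grasp held. Pressing the lid down on the bench briefly read 53 N at the wrist, under the 120 N wrist limit. The job hand-in gave no verdict.

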